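# Restock the ink rack from the paint case

### The job

Restock the roller rack in the painting room: swing the blue case's lid back past upright so that it stays open, then take out every black and every red carton and set each one lengthwise on the rollers of the lane that already holds its colour, so that it runs down to the stop or up against the carton ahead of it. The green carton has no lane, so it stays in the case. When the rack is stocked, shut the lid again and leave the other things on the table as they are.

Things in the scene. Friction and masses are not known exactly. Their poses are not given: they have to be found in the camera images.
- black1_c (a point): a boxed bottle of black ink, a black carton with an ivory band: 66 mm along its own x, 42 mm wide (its y) and 42 mm high (its z), about 90 g; this point is the carton's centre. At the start it lies flat in the closed case, its long side roughly along the case's y; it may be absent in this run (then it has no pose)
- black2_c (a point): a boxed bottle of black ink, a black carton with an ivory band: 66 mm along its own x, 42 mm wide (its y) and 42 mm high (its z), about 90 g; this point is the carton's centre. At the start it lies flat in the closed case, its long side roughly along the case's y; it may be absent in this run (then it has no pose)
- black3_c (a point): a boxed bottle of black ink, a black carton with an ivory band: 66 mm along its own x, 42 mm wide (its y) and 42 mm high (its z), about 90 g; this point is the carton's centre. At the start it lies flat in the closed case, its long side roughly along the case's y; it may be absent in this run (then it has no pose)
- red1_c (a point): a boxed bottle of vermilion, a red carton with an ivory band: 66 mm along its own x, 42 mm wide (its y) and 42 mm high (its z), about 90 g; this point is the carton's centre. At the start it lies flat in the closed case, its long side roughly along the case's y; it may be absent in this run (then it has no pose)
- red2_c (a point): a boxed bottle of vermilion, a red carton with an ivory band: 66 mm along its own x, 42 mm wide (its y) and 42 mm high (its z), about 90 g; this point is the carton's centre. At the start it lies flat in the closed case, its long side roughly along the case's y; it may be absent in this run (then it has no pose)
- green_c (a point): a boxed bottle of green, a green carton with an ivory band: 66 mm along its own x, 42 mm wide (its y) and 42 mm high (its z), about 90 g; this point is the carton's centre. It lies among the others in the case and has no lane in the rack; it stays in the case
- stock_black_c (a point): a boxed bottle of black ink, a black carton with an ivory band: 66 mm along its own x, 42 mm wide (its y) and 42 mm high (its z), about 90 g; this point is the carton's centre. It is already in the rack, lying lengthwise against the stop of one of the two lanes, and so shows which lane is for black; the lanes change places from start to start
- stock_red_c (a point): a boxed bottle of vermilion, a red carton with an ivory band: 66 mm along its own x, 42 mm wide (its y) and 42 mm high (its z), about 90 g; this point is the carton's centre. It is already in the rack, lying lengthwise against the stop of one of the two lanes, and so shows which lane is for red; the lanes change places from start to start
- lane_a: one of the rack's two identical roller lanes, each tilted 7 degrees. Origin: middle of the stop's inner face, level with the roller tops; x runs uphill along the lane (300 mm long), y across it, z square to the rollers. Guides along both edges: 54 mm clear between them, 4 mm thick, 12 mm above the roller tops. Stop: 29 mm above the rollers, about 45 mm above the table
- lane_b: the other lane, same frame and sizes, 95 mm from lane_a towards lane_a's +y. Each lane: 10 free rollers 22 mm thick, 30 mm apart, lightly braked: a carton let go on them runs down at about 0.1 to 0.2 m/s until it meets the stop or the carton ahead. A lane holds four cartons. The whole rack is 216 mm wide over its side frames, as high as the guides
- load_a (a point): loading spot of lane_a: on its middle line, level with the roller tops, 265 mm uphill of the stop and 35 mm short of the open upper end
- load_b (a point): loading spot of lane_b: on its middle line, level with the roller tops, 265 mm uphill of the stop and 35 mm short of the open upper end
- case: blue translucent clamshell case, fixed on the table: base 250 mm (its x) by 200 mm (its y), 36 mm high, walls 5 mm, inner floor 4 mm above the table; origin at the centre of its underside. Lid hinged along its -y side, handle on the +y side. Gaps between the cartons inside are about 30 mm across x and 20 mm along y
- case_hinge (a point): middle of the case's hinge line, which runs along the case's x, 36 mm above the table
- lid_handle (a point): middle of the white carrying handle on the lid's edge: a round bar 10 mm thick, 100 mm long, parallel to the hinge, 245 mm from the hinge line and 45 mm off the lid's edge; moves with the lid. Lid shut: 42 mm above the table; pinch it from above, one finger between bar and case; the bar may turn in the grip as the lid swings
- case_lid (a joint): the lid's angle in rad: 0 shut, 1.57 upright, 1.92 fully open against its stay. Translucent shell 34 mm deep, 0.25 kg, damped hinge without a spring: let go before upright it sinks shut, let go well past upright it leans back on its stay and remains open
- ink_bottle: bystander, not to be disturbed: black ink bottle with a red cap, 38 mm across, 80 mm high; origin at its underside
- water_bowl: bystander, not to be disturbed: pale blue water bowl, 110 mm across, 45 mm high; origin at its underside
- ink_dish: bystander, not to be disturbed: white ink dish, 84 mm across, 22 mm high; origin at its underside
- tube: bystander, not to be disturbed: white and blue paint tube, 86 x 22 x 16 mm, between case and rack; origin at its underside

How it is judged (in metres and radians):
On the way, in this order (a step that is already met when the one before it is completed fails the run):
1. the lid has been swung past upright and rests open (value of joint case_lid above 1.75 rad and contact force between the fingers and case_lid below 0.3 N), for 0.3 s.
2. every black and red carton is in the lane of its colour, run down to the stop or the carton ahead, while the lid is open ((((y of black1_c in the frame of lane_a between -0.014 and 0.014 m and x of black1_c in the frame of lane_a between 0.015 and 0.246 m and z of black1_c in the frame of lane_a between 0.014 and 0.036 m and angle between the x axis of black1_c and the y axis of lane_a, either way round above 1 rad) and (y of black2_c in the frame of lane_a between -0.014 and 0.014 m and x of black2_c in the frame of lane_a between 0.015 and 0.246 m and z of black2_c in the frame of lane_a between 0.014 and 0.036 m and angle between the x axis of black2_c and the y axis of lane_a, either way round above 1 rad) and (y of black3_c in the frame of lane_a between -0.014 and 0.014 m and x of black3_c in the frame of lane_a between 0.015 and 0.246 m and z of black3_c in the frame of lane_a between 0.014 and 0.036 m and angle between the x axis of black3_c and the y axis of lane_a, either way round above 1 rad) and (y of stock_black_c in the frame of lane_a between -0.014 and 0.014 m and x of stock_black_c in the frame of lane_a between 0.015 and 0.048 m) and (y of red1_c in the frame of lane_b between -0.014 and 0.014 m and x of red1_c in the frame of lane_b between 0.015 and 0.18 m and z of red1_c in the frame of lane_b between 0.014 and 0.036 m and angle between the x axis of red1_c and the y axis of lane_b, either way round above 1 rad) and (y of red2_c in the frame of lane_b between -0.014 and 0.014 m and x of red2_c in the frame of lane_b between 0.015 and 0.18 m and z of red2_c in the frame of lane_b between 0.014 and 0.036 m and angle between the x axis of red2_c and the y axis of lane_b, either way round above 1 rad) and (y of stock_red_c in the frame of lane_b between -0.014 and 0.014 m and x of stock_red_c in the frame of lane_b between 0.015 and 0.048 m)) or ((y of black1_c in the frame of lane_b between -0.014 and 0.014 m and x of black1_c in the frame of lane_b between 0.015 and 0.246 m and z of black1_c in the frame of lane_b between 0.014 and 0.036 m and angle between the x axis of black1_c and the y axis of lane_b, either way round above 1 rad) and (y of black2_c in the frame of lane_b between -0.014 and 0.014 m and x of black2_c in the frame of lane_b between 0.015 and 0.246 m and z of black2_c in the frame of lane_b between 0.014 and 0.036 m and angle between the x axis of black2_c and the y axis of lane_b, either way round above 1 rad) and (y of black3_c in the frame of lane_b between -0.014 and 0.014 m and x of black3_c in the frame of lane_b between 0.015 and 0.246 m and z of black3_c in the frame of lane_b between 0.014 and 0.036 m and angle between the x axis of black3_c and the y axis of lane_b, either way round above 1 rad) and (y of stock_black_c in the frame of lane_b between -0.014 and 0.014 m and x of stock_black_c in the frame of lane_b between 0.015 and 0.048 m) and (y of red1_c in the frame of lane_a between -0.014 and 0.014 m and x of red1_c in the frame of lane_a between 0.015 and 0.18 m and z of red1_c in the frame of lane_a between 0.014 and 0.036 m and angle between the x axis of red1_c and the y axis of lane_a, either way round above 1 rad) and (y of red2_c in the frame of lane_a between -0.014 and 0.014 m and x of red2_c in the frame of lane_a between 0.015 and 0.18 m and z of red2_c in the frame of lane_a between 0.014 and 0.036 m and angle between the x axis of red2_c and the y axis of lane_a, either way round above 1 rad) and (y of stock_red_c in the frame of lane_a between -0.014 and 0.014 m and x of stock_red_c in the frame of lane_a between 0.015 and 0.048 m))) and linear speed of each of black1, black2, black3, red1, red2, stock_black, stock_red below 0.02 m/s and value of joint case_lid above 1.5 rad), for 0.3 s.
At the end, for the whole second after the job is handed in: Lid shut (under 0.06 rad), green in the case; black cartons in one lane, red in the other, as stocked at the start: within 14 mm of the lane's middle line, down on the rollers, not crosswise, run down (black centres within 246 mm of the stop, red 180 mm) and at rest ((((y of black1_c in the frame of lane_a between -0.014 and 0.014 m and x of black1_c in the frame of lane_a between 0.015 and 0.246 m and z of black1_c in the frame of lane_a between 0.014 and 0.036 m and angle between the x axis of black1_c and the y axis of lane_a, either way round above 1 rad) and (y of black2_c in the frame of lane_a between -0.014 and 0.014 m and x of black2_c in the frame of lane_a between 0.015 and 0.246 m and z of black2_c in the frame of lane_a between 0.014 and 0.036 m and angle between the x axis of black2_c and the y axis of lane_a, either way round above 1 rad) and (y of black3_c in the frame of lane_a between -0.014 and 0.014 m and x of black3_c in the frame of lane_a between 0.015 and 0.246 m and z of black3_c in the frame of lane_a between 0.014 and 0.036 m and angle between the x axis of black3_c and the y axis of lane_a, either way round above 1 rad) and (y of stock_black_c in the frame of lane_a between -0.014 and 0.014 m and x of stock_black_c in the frame of lane_a between 0.015 and 0.048 m) and (y of red1_c in the frame of lane_b between -0.014 and 0.014 m and x of red1_c in the frame of lane_b between 0.015 and 0.18 m and z of red1_c in the frame of lane_b between 0.014 and 0.036 m and angle between the x axis of red1_c and the y axis of lane_b, either way round above 1 rad) and (y of red2_c in the frame of lane_b between -0.014 and 0.014 m and x of red2_c in the frame of lane_b between 0.015 and 0.18 m and z of red2_c in the frame of lane_b between 0.014 and 0.036 m and angle between the x axis of red2_c and the y axis of lane_b, either way round above 1 rad) and (y of stock_red_c in the frame of lane_b between -0.014 and 0.014 m and x of stock_red_c in the frame of lane_b between 0.015 and 0.048 m)) or ((y of black1_c in the frame of lane_b between -0.014 and 0.014 m and x of black1_c in the frame of lane_b between 0.015 and 0.246 m and z of black1_c in the frame of lane_b between 0.014 and 0.036 m and angle between the x axis of black1_c and the y axis of lane_b, either way round above 1 rad) and (y of black2_c in the frame of lane_b between -0.014 and 0.014 m and x of black2_c in the frame of lane_b between 0.015 and 0.246 m and z of black2_c in the frame of lane_b between 0.014 and 0.036 m and angle between the x axis of black2_c and the y axis of lane_b, either way round above 1 rad) and (y of black3_c in the frame of lane_b between -0.014 and 0.014 m and x of black3_c in the frame of lane_b between 0.015 and 0.246 m and z of black3_c in the frame of lane_b between 0.014 and 0.036 m and angle between the x axis of black3_c and the y axis of lane_b, either way round above 1 rad) and (y of stock_black_c in the frame of lane_b between -0.014 and 0.014 m and x of stock_black_c in the frame of lane_b between 0.015 and 0.048 m) and (y of red1_c in the frame of lane_a between -0.014 and 0.014 m and x of red1_c in the frame of lane_a between 0.015 and 0.18 m and z of red1_c in the frame of lane_a between 0.014 and 0.036 m and angle between the x axis of red1_c and the y axis of lane_a, either way round above 1 rad) and (y of red2_c in the frame of lane_a between -0.014 and 0.014 m and x of red2_c in the frame of lane_a between 0.015 and 0.18 m and z of red2_c in the frame of lane_a between 0.014 and 0.036 m and angle between the x axis of red2_c and the y axis of lane_a, either way round above 1 rad) and (y of stock_red_c in the frame of lane_a between -0.014 and 0.014 m and x of stock_red_c in the frame of lane_a between 0.015 and 0.048 m))) and value of joint case_lid below 0.06 rad and linear speed of each of black1, black2, black3, red1, red2, stock_black, stock_red below 0.02 m/s and x of green_c in the frame of case between -0.125 and 0.125 m and y of green_c in the frame of case between -0.093 and 0.093 m and z of green_c in the frame of case below 0.048 m); the robot touches nothing.
It fails at once if the ink bottle is knocked over or shoved more than 5 cm (distance of ink_bottle from where it was at the start of the episode above 0.05 m or angle between ink_bottle's own z axis and vertical above 0.7 rad).
It fails at once if a carton already in the rack is taken out of its lane (distance of any of stock_black_c, stock_red_c from where it was at the start of the episode above 0.08 m).
Of black1, black2, black3, red1, red2 only 3 to 5 are there at a start; the rules pass over those that are not, and their reading is None.
At some moment in a run one of black1, black2, black3, red1, red2 may be knocked a few centimetres aside while the robot is not near it.
Once in a run the grip may slacken for a moment while it holds something.
It also fails if it takes over 210 s, if anything falls off the work surface, if the arm or the gripper's body presses on something with over 40 N, if the wrist force passes 120 N, or if a joint passes its speed limit or range.

### The arm

A 6-joint arm with a two-finger parallel gripper is mounted at the origin on the work surface. World frame = base frame: x ahead of the robot, y to its left, z up, the work surface at z = 0. Lengths are in mm, angles in rad, forces in N, time in s.
With the tool pointing down it reaches from about 350 to 775 mm from the base axis. Payload 5.5 kg.
Tool frame: the origin (TCP) lies midway between the tips of the shut fingers; the grasp point (between the pads) lies 19 mm behind it; z points along the fingers, y is the line along which they close (so a half turn about z gives the same grasp; the last joint's range is limited). The gripper opens to 85 mm and grips with 20 to 120 N. Pads are 22 mm wide; open, the fingers measure 114 mm over their backs; the gripper's body (76 mm by 85 mm) begins 54 mm behind the grasp point. The pads swing forward as they close: fully open they stand 13 mm farther back than shut.
Start: joints at [1.203, 0.313, 0.046, 1.304, 0, 1.431], TCP at [129.877, 560.182, 231.323] pointing down, gripper open.
Joint ranges: [-2.76, 2.76], [-0.86, 1.69], [-1.03, 1.26], [-2.2, 2.34], [-1.47, 1.5], [-3.14, 3.14]. Speed limits (rad/s): [2.57, 2.57, 3.14, 3.14, 3.14, 3.14].

### API

Orientations are given as [roll, pitch, yaw] about the fixed x, y, z axes, in that order (R = Rz(yaw) Ry(pitch) Rx(roll)).
In Python, from workcell import robot gives the robot as it stands. The module is installed in compiled form; this text tells all that it offers.
- The arm moves only by the tool step_arm, never from a script. Its arguments are lists of equal length, an entry for each row: "travel": the shift along the world's x, y, z in mm, a list of three; "angular": the turn, a rotation vector about the world's x, y, z in rad, a list of three. In form: {"travel": [[dx, dy, dz], ...], "angular": [[rx, ry, rz], ...]}. A call has 1 to 8 rows; each row is the pose to reach, as a shift and turn from the pose commanded when the call began; what a row does not reach only later rows make up. A row lasts 1/8 s, in which the tool goes at most 62.5 mm and 10.7 degrees, less where a joint would pass 70% of its speed; a pose out of reach is approached as far as the arm can. A call with a gripper value outside its range is refused whole. "fingers" is the opening, from 0 (shut) to 1 (fully open), set as the call begins (left out, the last holds). The fingers move at their own pace and stop on an object; "newtons" is the grip in N (left out, the last holds). Time passes only in rows, so rows that repeat a pose let the fingers close. It gives the time, the measured TCP pose, the force, the opening and the grip force at its end, in the units of the state.
- robot.sense(): the state, without advancing time (a new reading comes with each control period).
- robot.camera(name): name is "scene" or "top" or "wrist"; returns a dict with "img" (384x512x3 uint8, red, green, blue), "K" (3x3 intrinsics, pixels), "R" (3x3) and "t" (3): a world point X has camera coordinates R X + t; the wrist camera has in their place "tool_from_camera" (4x4, takes a point from camera to tool coordinates, whose origin is the TCP and whose axes are the flange's). Camera axes: x right, y down, z forward; pixel columns grow to the right and rows downward; lengths in mm; the calibration is good to about 2 mm. A picture is of the moment at which its call begins: read the wrist's pose just before it. There is no depth.
- robot.sign_off(): hands the job in; it is judged then, once.
Trained networks look in the newest picture that a camera, given by its name, has taken for a name from the list of things; names that differ only in an ending like _2 or _b are one class to them, and where a whole thing is asked for, a point or a joint stands for the part that bears it (a point fixed in the world has none). Each returns a list of dicts, best first, with "conf" (0 to 1); they miss things now and then, are a little off and sometimes report something else, mostly with a low value. They report only what shows in the picture. A call takes as long as a camera call.
- robot.find_in(camera, name): "box" ([left, top, right, bottom] in pixels, round what is visible of it).
- robot.masks_of(camera, name): "pixels" (384x512 bool, what is visible of it) and "box" ([left, top, right, bottom] in pixels, round what is visible of it).
The state is a dict: "t": time; "joint_pos": joint angles; "dq": joint speeds; "joint_torque": joint torques, N m; "tool_pos": TCP position; "tcp_rot": TCP orientation; "wrist_force": force on the tool from outside, world axes, zero at the start; "ft_torque": the same for the moment, N m; "width": finger opening in mm; "grasp_force": force on a finger pad.
Only numpy, scipy, OpenCV 4.12 (cv2) and the standard library are available. Lean on these libraries where they do the work, as an engineer would, in place of code of your own. Each camera call takes 0.05 s, during which the arm holds its last target. There are 200 camera calls.

## Working session

There is one attempt and no reset: what is moved stays moved. The work goes in short steps, Python scripts to look and compute and a tool call to move; the robot and the scene stay as the last step left them, time stands still between calls to the robot, and variables do not carry over. Pictures are saved under pics/ and viewed, at most 14 in all, crops included, and the job is handed in when it is done.

Besides the shell and the picture viewer there is one more tool, called after "Request:" in YAML: its name, and indented under it one key for each argument. step_arm: Moves the arm, as the interface text tells. Its arguments: {"type":"object","properties":{"travel":{"type":"array","items":{"type":"array","items":{"type":"number"}}},"angular":{"type":"array","items":{"type":"array","items":{"type":"number"}}},"fingers":{"type":"number"},"newtons":{"type":"number"}},"required":["travel","angular"]}

```bash
mkdir -p pics
cat > h.py <<'E'
import numpy as np, cv2
from workcell import robot
def cam(n):
    s=robot.sense(); c=robot.camera(n); c['s']=s; return c
def save(c,f): cv2.imwrite('pics/'+f,c['img'][:,:,::-1])
def ray(c,uv):
    d=np.linalg.inv(c['K'])@np.array([uv[0],uv[1],1.])
    R,t=np.array(c['R']),np.array(c['t']); return -R.T@t, R.T@d
def onz(c,uv,z):
    o,d=ray(c,uv); return o+d*(z-o[2])/d[2]
def proj(c,X):
    p=np.array(c['K'])@(np.array(c['R'])@np.array(X,float)+np.array(c['t'])); return p[:2]/p[2]
E
python3 - <<'E'
from h import *
np.set_printoptions(precision=3,suppress=True)
for n in ('top','scene'):
    c=cam(n); save(c,n+'0.png'); print(n,c['K'],c['R'],c['t'])
    for k in ['black1_c','red1_c','green_c','stock_black_c','stock_red_c','lane_a','case','lid_handle','ink_bottle','water_bowl','ink_dish','tube']:
        print(k,[(np.round(b['box']).tolist(),round(b['conf'],2)) for b in robot.find_in(n,k)][:7])
print(robot.sense())
E
```

```text
top [[489.832   0.    259.933]
 [  0.    489.832 195.202]
 [  0.      0.      1.   ]] [[-0.013 -1.     0.006]
 [-0.994  0.013 -0.111]
 [ 0.111 -0.007 -0.994]] [  23.631  603.592 1124.094]
black1_c []
red1_c [([105.0, 166.0, 243.0, 213.0], 0.2)]
green_c []
stock_black_c [([106.0, 182.0, 139.0, 207.0], 0.79)]
stock_red_c [([266.0, 148.0, 284.0, 165.0], 0.74), ([110.0, 226.0, 147.0, 246.0], 0.57)]
lane_a [([105.0, 169.0, 244.0, 212.0], 0.98), ([108.0, 214.0, 243.0, 254.0], 0.69)]
case [([290.0, 180.0, 404.0, 298.0], 0.83)]
lid_handle [([289.0, 184.0, 408.0, 299.0], 0.86), ([109.0, 215.0, 242.0, 255.0], 0.72)]
ink_bottle [([268.0, 146.0, 284.0, 167.0], 0.75)]
water_bowl [([197.0, 110.0, 243.0, 161.0], 0.6)]
ink_dish [([294.0, 117.0, 330.0, 147.0], 0.59)]
tube [([249.0, 156.0, 278.0, 189.0], 0.68)]
scene [[370.045   0.    255.525]
 [  0.    370.045 189.088]
 [  0.      0.      1.   ]] [[-0.651  0.759  0.005]
 [ 0.446  0.389 -0.806]
 [-0.614 -0.523 -0.592]] [ 390.011 -213.87  1302.112]
black1_c []
red1_c [([221.0, 235.0, 277.0, 278.0], 0.38)]
green_c []
stock_black_c [([361.0, 234.0, 403.0
[... 222 characters left out ...]
 278.0, 189.0], 0.64), ([257.0, 188.0, 406.0, 288.0], 0.15)]
ink_bottle [([383.0, 211.0, 420.0, 245.0], 0.47)]
water_bowl [([221.0, 233.0, 273.0, 279.0], 0.63)]
ink_dish [([158.0, 205.0, 192.0, 229.0], 0.93)]
tube [([232.0, 209.0, 248.0, 233.0], 0.75)]
{'t': 1.3, 'joint_pos': array([1.203, 0.313, 0.046, 1.304, 0.   , 1.431]), 'dq': array([-0.001,  0.003,  0.001,  0.001, -0.   , -0.   ]), 'joint_torque': array([  0.001, -48.047,  29.881,   0.001,  -0.   ,   0.   ]), 'tool_pos': array([129.867, 560.18 , 231.306]), 'tcp_rot': array([ 3.142, -0.   ,  2.914]), 'wrist_force': array([0.47 , 0.734, 0.041]), 'ft_torque': array([-0.038, -0.013, -0.026]), 'grasp_force': 0.0, 'width': 85.35103859981479}
```

View pictures.

```bash
python3 -c "
import cv2
t=cv2.imread('pics/top0.png')[90:320,90:430]
cv2.imwrite('pics/t0c.png',cv2.resize(t,None,fx=2.3,fy=2.3,interpolation=cv2.INTER_CUBIC))
t=cv2.imread('pics/scene0.png')[100:310,130:450]
cv2.imwrite('pics/s0c.png',cv2.resize(t,None,fx=2.5,fy=2.5,interpolation=cv2.INTER_CUBIC))"
```

```text
(no output)
```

View pics/t0c.png

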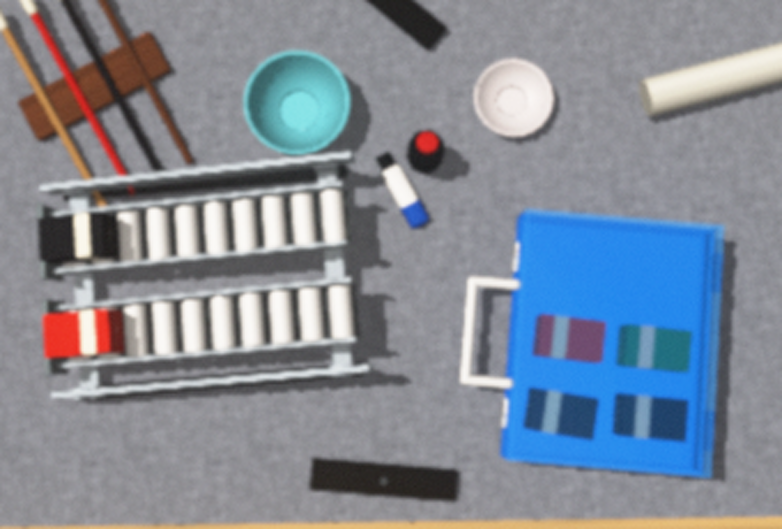

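View pics/s0c.png

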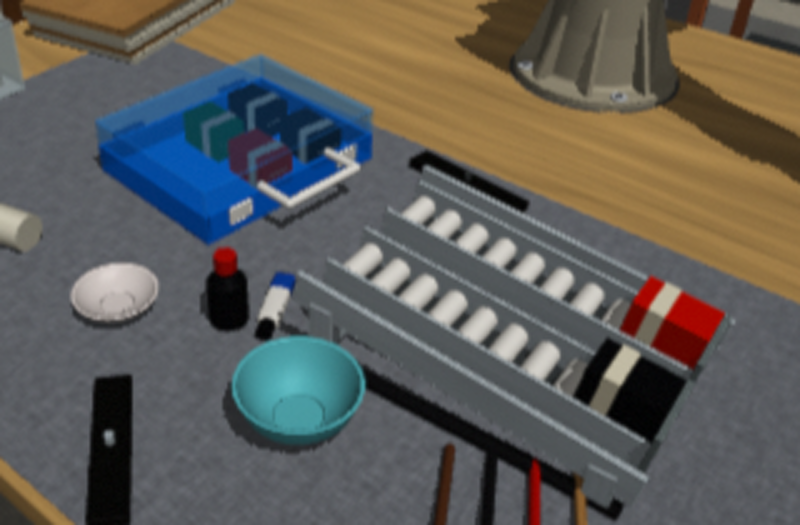

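```bash
cat >> h.py <<'E'
def rp(p): return [round(float(v),1) for v in p]
E
python3 - <<'E'
from h import *
from scipy.optimize import least_squares
c=cam('top'); s=cam('scene')
T=lambda p:(p[0]/2.3+90,p[1]/2.3+90)
S=lambda p:(p[0]/2.5+130,p[1]/2.5+100)
print('handle', [rp(onz(c,T(p),42)) for p in [(470,283),(464,383),(467,333)]])
print('lidcorners z70', [rp(onz(c,T(p),70)) for p in [(525,212),(720,226),(710,475),(503,458)]])
print('cart z46', [rp(onz(c,T(p),46)) for p in [(569,339),(654,348),(561,414),(651,417)]])
print('tube,bottle', [rp(onz(c,T(p),z)) for p,z in [((386,160),8),((420,220),8),((427,143),80)]])
# rack fit: params x,y of lane mid (between lanes) at stop, yaw
def rackpt(q,lx,ly,lz):
    a=np.deg2rad(7); ex=np.array([np.cos(q[2])*np.cos(a),np.sin(q[2])*np.cos(a),np.sin(a)])
    ey=np.array([-np.sin(q[2]),np.cos(q[2]),0]); ez=np.cross(ex,ey)
    return np.array([q[0],q[1],q[3]])+ex*lx+ey*ly+ez*lz
# last roller centre tops (lx=285), outer frames lines
def res(q):
    r=[]
    for p,ly in [((332,215),47.5),((341,311),-47.5)]:
        r+=list(proj(c,rackpt(q,q[4],ly,0))-T(p))
    for p,ly in [((156,235),47.5),((164,331),-47.5)]:
        r+=list(proj(c,rackpt(q,q[4]-180,ly,0))-T(p))
    # black stock top corners-ish centre
    for p,ly in [((78,236),47.5),((82,331),-47.5)]:
        r+=list(proj(c,rackpt(q,33,ly,42))-T(p))
    return r
f=least_squares(res,[350,400,-1.5,16,285]); print(f.x,f.fun.round(2))
q=f.x
for n,ly in (('b',47.5),('a',-47.5)): print(n,[rp(rackpt(q,x,ly,0)) for x in (0,265)])
E
```

```text
handle [[559.9, -64.1, 42.0], [459.2, -55.9, 42.0], [509.3, -60.0, 42.0]]
lidcorners z70 [[628.2, -118.4, 70.0], [611.6, -312.8, 70.0], [367.4, -291.8, 70.0], [386.5, -90.5, 70.0]]
cart z46 [[501.8, -162.4, 46.0], [491.6, -247.8, 46.0], [427.1, -152.0, 46.0], [423.0, -242.1, 46.0]]
tube,bottle [[694.1, 19.5, 8.0], [629.6, -15.4, 8.0], [697.4, -21.2, 80.0]]
[557.54886807 346.18233749  -1.49525822  44.29622329 279.1761315 ] [ 0.24  0.27 -0.18  0.11  0.29 -0.42 -0.46 -1.21 -0.31  0.13  0.43  1.08]
b [[604.9, 349.8, 44.3], [624.8, 87.5, 76.6]]
a [[510.2, 342.6, 44.3], [530.0, 80.3, 76.6]]
```

Request:
step_arm:
  travel:
    - [31, -50, 0]
    - [62, -100, 0]
    - [93, -150, 0]
    - [124, -200, 0]
    - [155, -250, 0]
    - [186, -300, 0]
    - [217, -350, 0]
    - [248, -400, 0]
  angular:
    - [0, 0, 0]
    - [0, 0, 0]
    - [0, 0, 0.1]
    - [0, 0, 0.143]
    - [0, 0, 0.143]
    - [0, 0, 0.143]
    - [0, 0, 0.143]
    - [0, 0, 0.143]
  fingers: 0.45

```text
t: 2.4
tool_pos: [378.7, 158.5, 231.7]
tcp_rot: [3.141, 0.001, 3.057]
wrist_force: [0.7, 1.2, 0.5]
width: 38.1
grasp_force: 0.0
```

Request:
step_arm:
  travel:
    - [31, -50, 0]
    - [62, -100, -10]
    - [93, -150, -20]
    - [124, -200, -40]
    - [131, -220, -60]
    - [131, -220, -60]
    - [131, -220, -60]
  angular:
    - [0, 0, 0]
    - [0, 0, 0]
    - [0, 0, 0]
    - [0, 0, 0]
    - [0, 0, 0]
    - [0, 0, 0]
    - [0, 0, 0]

```text
t: 3.28
tool_pos: [508.6, -59.3, 171.8]
tcp_rot: [3.141, -0.0, 3.057]
wrist_force: [-0.4, 0.5, -0.5]
width: 38.4
grasp_force: 0.0
```

```bash
cat >> h.py <<'E'
from scipy.spatial.transform import Rotation as Ro
def wrist():
    c=cam('wrist'); s=c['s']; M=np.eye(4); M[:3,:3]=Ro.from_euler('xyz',s['tcp_rot']).as_matrix(); M[:3,3]=s['tool_pos']
    W=M@np.array(c['tool_from_camera']); c['R']=W[:3,:3].T; c['t']=-c['R']@W[:3,3]; return c
E
python3 - <<'E'
from h import *
c=wrist(); save(c,'w1.png'); print(c['tool_from_camera'],c['s']['tool_pos'],c['s']['tcp_rot'],c['s']['width'],c['K'][0])
print([(b['box'],b['conf']) for b in robot.find_in('wrist','lid_handle')])
print(proj(c,[509,-60,42]))
E
```

```text
[[ 6.67123294e-04 -9.60489052e-01 -2.78316969e-01  7.03116157e+01]
 [ 9.99998681e-01  1.05287290e-03 -1.23654148e-03  3.06172790e-01]
 [ 1.48071694e-03 -2.78315777e-01  9.60488488e-01 -1.43495936e+02]
 [ 0.00000000e+00  0.00000000e+00  0.00000000e+00  1.00000000e+00]] [508.57693344 -59.28805891 171.75320493] [ 3.14114250e+00 -2.03604155e-04  3.05698877e+00] 38.36012914939025 [271.64447253   0.         252.98048416]
[([2.5, 45.5, 255.2, 311.1], 0.9)]
[252.3250017  184.59898939]
```

View pics/w1.png

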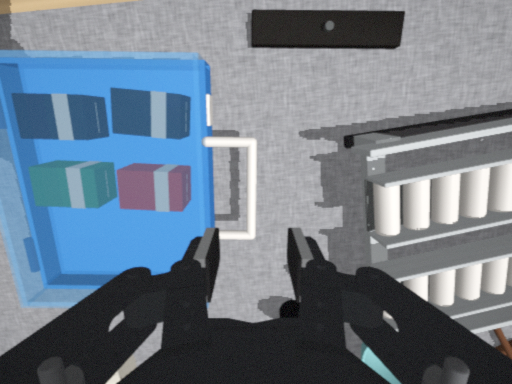

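Request:
step_arm:
  travel:
    - [1, -0.5, -50]
    - [1, -0.5, -100]
    - [1, -0.5, -135]
    - [1, -0.5, -149]
    - [1, -0.5, -149]
  angular:
    - [0, 0, 0]
    - [0, 0, 0]
    - [0, 0, 0]
    - [0, 0, 0]
    - [0, 0, 0]

```text
t: 4.0
tool_pos: [510.3, -59.5, 23.7]
tcp_rot: [-3.141, 0.001, 3.058]
wrist_force: [-0.3, -0.4, -0.6]
width: 38.8
grasp_force: 0.0
```

Request:
step_arm:
  travel:
    - [0, 0, 0]
    - [0, 0, 0]
    - [0, 0, 0]
    - [0, 0, 0]
  angular:
    - [0, 0, 0]
    - [0, 0, 0]
    - [0, 0, 0]
    - [0, 0, 0]
  fingers: 0
  newtons: 35

```text
t: 4.5
tool_pos: [510.9, -61.5, 23.6]
tcp_rot: [-3.14, 0.002, 3.056]
wrist_force: [-1.4, -4.2, 7.2]
width: 8.2
grasp_force: 34.3
```

Request:
step_arm:
  travel:
    - [-0.2, -2.5, 29.3]
    - [-0.7, -8.5, 58.1]
    - [-1.5, -17.8, 85.9]
    - [-2.6, -30.4, 112.5]
    - [-3.9, -46, 137.3]
    - [-5.5, -64.6, 160.1]
    - [-7.3, -85.6, 180.4]
    - [-9.3, -109, 198.1]
  angular:
    - [0, 0, 0]
    - [0, 0, 0]
    - [0, 0, 0]
    - [0, 0, 0]
    - [0, 0, 0]
    - [0, 0, 0]
    - [0, 0, 0]
    - [0, 0, 0]

```text
t: 5.5
tool_pos: [500.7, -166.7, 222.5]
tcp_rot: [3.135, 0.002, 3.059]
wrist_force: [0.5, 7.9, 8.0]
width: 8.4
grasp_force: 34.4
```

Request:
step_arm:
  travel:
    - [-2.2, -25.3, 14.8]
    - [-4.5, -52.2, 26.4]
    - [-6.9, -80.3, 34.7]
    - [-9.3, -109.2, 39.6]
    - [-11.8, -138.4, 40.9]
    - [-14.3, -167.6, 38.8]
    - [-16.8, -196.3, 33.1]
    - [-18.3, -215, 27.5]
  angular:
    - [0, 0, 0]
    - [0, 0, 0]
    - [0, 0, 0]
    - [0, 0, 0]
    - [0, 0, 0]
    - [0, 0, 0]
    - [0, 0, 0]
    - [0, 0, 0]

```text
t: 6.5
tool_pos: [480.0, -385.5, 248.5]
tcp_rot: [-3.141, -0.003, 3.055]
wrist_force: [-7.9, 0.5, 4.5]
width: 8.6
grasp_force: 37.3
```

Request:
step_arm:
  travel:
    - [0, 0, 0]
    - [0, 0, 0]
    - [0, -4, 0]
    - [0, -6, 0]
    - [0, -6, 30]
    - [0, -6, 75]
    - [0, 40, 90]
    - [0, 90, 90]
  angular:
    - [0, 0, 0]
    - [0, 0, 0]
    - [0, 0, 0]
    - [0, 0, 0]
    - [0, 0, 0]
    - [0, 0, 0]
    - [0, 0, 0]
    - [0, 0, 0]
  fingers: 0.5

```text
t: 7.5
tool_pos: [483.0, -294.2, 339.5]
tcp_rot: [-3.14, 0.003, 3.056]
wrist_force: [0.7, 1.2, 0.3]
width: 43.0
grasp_force: 0.0
```

Run:
```python
from h import *
c=cam('top'); save(c,'top1.png'); 
for k in ['black1_c','red1_c','green_c','lid_handle']:
    print(k,[(np.round(b['box']).tolist(),round(b['conf'],2)) for b in robot.find_in('top',k)][:7])
t=c['img'][80:340,90:450,::-1]
cv2.imwrite('pics/t1c.png',cv2.resize(t,None,fx=2.2,fy=2.2,interpolation=cv2.INTER_CUBIC))
```

```text
black1_c []
red1_c [([322.0, 228.0, 351.0, 249.0], 0.96)]
green_c [([357.0, 230.0, 390.0, 251.0], 0.93)]
lid_handle [([394.0, 183.0, 482.0, 312.0], 0.64)]
```

View pics/t1c.png

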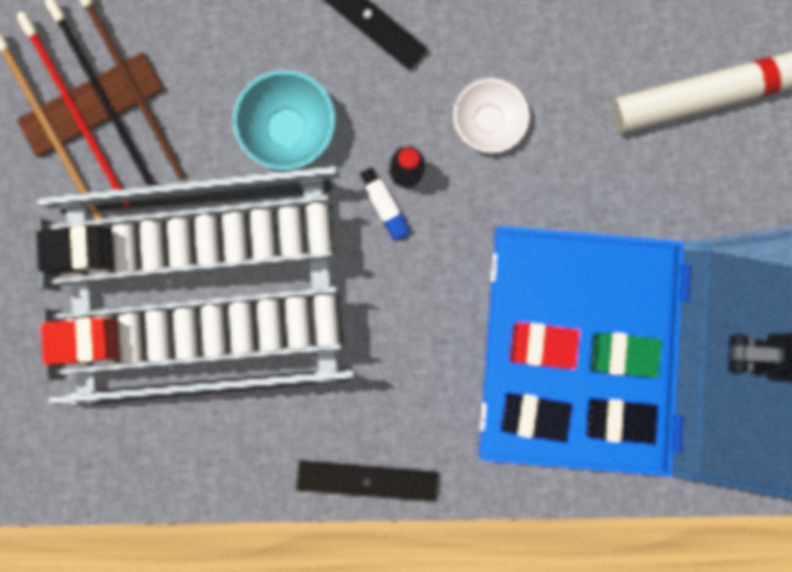

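```bash
cat >> h.py <<'E'
def cartons(c,roi,z=46,minA=250):
    """non-blue blobs inside the case region roi=(u0,v0,u1,v1) -> world rects of top faces"""
    im=c['img'].astype(int); m=((im[:,:,2]-im[:,:,0]<90)).astype(np.uint8)
    k=np.zeros_like(m); u0,v0,u1,v1=roi; k[v0:v1,u0:u1]=1; m*=k
    m=cv2.morphologyEx(m,cv2.MORPH_OPEN,np.ones((3,3),np.uint8))
    n,l,st,ce=cv2.connectedComponentsWithStats(m); out=[]
    for i in range(1,n):
        if st[i,4]<minA: continue
        ys,xs=np.where(l==i); P=np.array([onz(c,(x,y),z)[:2] for x,y in zip(xs,ys)],np.float32)
        r=cv2.minAreaRect(P); bx=cv2.boxPoints(r); e=[bx[1]-bx[0],bx[2]-bx[1]]; e=max(e,key=np.linalg.norm)
        ang=np.arctan2(e[1],e[0])%np.pi; col=np.median(im[l==i],0).astype(int).tolist()
        out.append((col,rp(r[0]),rp(r[1]),round(float(ang),3),st[i].tolist()))
    return out
E
python3 - <<'E'
from h import *
class C(dict): pass
c=cam('top')
for o in cartons(c,(312,190,394,290),minA=150): print(o)
E
```

```text
([233, 53, 67], [503.4, -162.0], [72.4, 45.1], 1.434, [322, 226, 32, 22, 602])
([33, 143, 84], [493.4, -247.1], [69.7, 44.1], 1.535, [359, 231, 31, 20, 533])
([33, 38, 51], [428.7, -151.2], [68.3, 44.3], 1.378, [318, 259, 32, 21, 530])
([28, 34, 45], [424.6, -240.9], [71.5, 43.5], 1.535, [357, 261, 32, 20, 551])
```

Request:
step_arm:
  travel:
    - [2, 10, -10]
    - [5, 30, -30]
    - [7, 50, -50]
    - [10, 70, -70]
    - [12, 90, -90]
    - [15, 110, -110]
    - [18, 125, -130]
    - [20, 132, -140]
  angular:
    - [0, 0, -0.18]
    - [0, 0, -0.36]
    - [0, 0, -0.54]
    - [0, 0, -0.72]
    - [0, 0, -0.9]
    - [0, 0, -1.08]
    - [0, 0, -1.26]
    - [0, 0, -1.44]
  fingers: 0.73

```text
t: 8.8
tool_pos: [502.0, -162.4, 196.2]
tcp_rot: [-3.14, -0.001, 1.61]
wrist_force: [0.6, 1.1, 0.2]
width: 62.2
grasp_force: 0.0
```

Request:
step_arm:
  travel:
    - [0, 0, 0]
    - [0, 0, 0]
  angular:
    - [0, 0, -0.16]
    - [0, 0, -0.16]

```text
t: 9.05
tool_pos: [502.4, -163.2, 197.3]
tcp_rot: [-3.141, -0.0, 1.457]
wrist_force: [-0.5, -0.2, 0.8]
width: 62.5
grasp_force: 0.0
```

Run:
```python
from h import *
c=wrist(); save(c,'w2.png'); print(c['s']['tool_pos'],c['s']['tcp_rot'],c['s']['joint_pos'],c['s']['width'])
for k in ('red1_c','black1_c','green_c'):
  for b in robot.masks_of('wrist',k): 
    r=cv2.minAreaRect(np.argwhere(b['pixels'])[:,::-1].astype(np.float32)); print(k,b['conf'],np.round(b['box']),rp(onz(c,r[0],46)))
```

```text
[ 502.36558141 -163.21094516  197.26578837] [-3.14076286e+00 -1.99535306e-04  1.45733506e+00] [-4.66109716e-01  2.36243559e-01 -1.41448254e-01  1.19395216e+00
 -9.93422986e-05  1.21814784e+00] 62.47344603275247
red1_c 0.82 [237. 144. 278. 211.] [506.1, -162.4, 46.0]
red1_c 0.24 [138. 289. 388. 380.] [493.7, -364.3, 46.0]
black1_c 0.73 [140. 286. 388. 378.] [493.6, -363.9, 46.0]
green_c 0.95 [236. 213. 274. 280.] [494.8, -244.0, 46.0]
green_c 0.54 [138. 282. 386. 380.] [493.8, -363.4, 46.0]
```

View pics/w2.png

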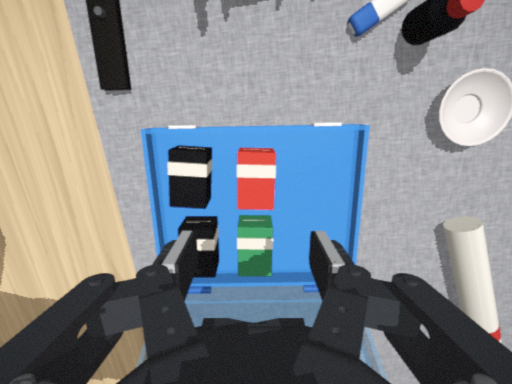

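Request:
step_arm:
  travel:
    - [2.5, 0, -50]
    - [2.5, 0, -100]
    - [2.5, 0, -150]
    - [2.5, 0, -177]
    - [2.5, 0, -177]
  angular:
    - [0, 0, 0]
    - [0, 0, 0]
    - [0, 0, 0]
    - [0, 0, 0]
    - [0, 0, 0]

```text
t: 9.88
tool_pos: [502.9, -161.6, 19.0]
tcp_rot: [-3.137, -0.002, 1.457]
wrist_force: [0.0, 0.1, 0.5]
width: 62.4
grasp_force: 0.0
```

Request:
step_arm:
  travel:
    - [0, 0, 0]
    - [0, 0, 0]
    - [0, 0, 0]
    - [0, 0, 0]
    - [0, 0, 30]
    - [0, 0, 80]
    - [0, 0, 120]
  angular:
    - [0, 0, 0]
    - [0, 0, 0]
    - [0, 0, 0]
    - [0, 0, 0]
    - [0, 0, 0]
    - [0, 0, 0]
    - [0, 0, 0]
  fingers: 0.2
  newtons: 40

```text
t: 10.75
tool_pos: [504.9, -162.3, 142.9]
tcp_rot: [3.141, 0.0, 1.457]
wrist_force: [-0.2, -0.4, -1.3]
width: 41.3
grasp_force: 41.9
```

```bash
cat >> h.py <<'E'
def rackpt(q,lx,ly,lz):
    a=np.deg2rad(7); ex=np.array([np.cos(q[2])*np.cos(a),np.sin(q[2])*np.cos(a),np.sin(a)])
    ey=np.array([-np.sin(q[2]),np.cos(q[2]),0]); ez=np.cross(ex,ey)
    return np.array([q[0],q[1],16.2])+ex*lx+ey*ly+ez*lz
E
python3 - <<'E'
from h import *
from scipy.optimize import least_squares
c=cam('top')
# roller centroids: white blobs
im=c['img'].astype(int); m=((im.min(2)>195)).astype(np.uint8)
k=np.zeros_like(m);k[165:255,140:250]=1; m*=k
n,l,st,ce=cv2.connectedComponentsWithStats(m)
g=[(ce[i],st[i]) for i in range(1,n) if 60<st[i,4]<400]
for a,b in g: print(a.round(1),b)
# roller outer frames
def T(p): return np.array([p[0]/2.2+90,p[1]/2.2+80])
P=[a for a,b in g if b[3]>15]
up=sorted([p for p in P if p[1]<212],key=lambda p:-p[0]); lo=sorted([p for p in P if p[1]>=212],key=lambda p:-p[0])
def res(q):
    r=[]
    for L,ly in((up,47.5),(lo,-47.5)):
        for i,p in enumerate(L[:6]): r+=list(proj(c,rackpt(q,q[3]-30*i,ly,0))-p)
    return r
f=least_squares(res,[560,346,-1.49,285],loss='soft_l1'); print(f.x.round(3),f.fun.round(1))
q=f.x
for n,ly in (('black',47.5),('red',-47.5)): print(n,[rp(rackpt(q,x,ly,0)) for x in (0,265,300)])
im=c['img'].copy()
for ly in (-108,-78.5,-74.5,-20.5,-16.5,108,47.5,-47.5):
    z=0 if abs(ly)==47.5 else 12
    a,b=[tuple(int(round(8*v)) for v in proj(c,rackpt(q,x,ly,z))) for x in (0,300)]
    cv2.line(im,a,b,(255,0,255),1,cv2.LINE_AA,3)
cv2.imwrite('pics/fit.png',cv2.resize(im[150:270,95:260,::-1],None,fx=4.5,fy=4.5,interpolation=cv2.INTER_CUBIC))
np.save('q.npy',q)
E
```

```text
[233.7 184.1] [230 173   9  23 159]
[220.8 185.4] [217 174  10  23 157]
[195.3 188.1] [192 177   8  23 155]
[208.1 187.2] [204 176  13  23 160]
[182.7 189.3] [179 178   9  23 154]
[157.4 192. ] [154 181   8  23 151]
[170.1 190.8] [167 180   9  22 147]
[198.3 228.9] [195 215   8  27 168]
[211.1 227.7] [207 214   9  27 168]
[224.1 227.4] [219 215  13  25 172]
[237.2 226. ] [233 214  10  24 168]
[160.1 232.6] [156 219  10  26 159]
[185.4 230.4] [182 218   8  25 161]
[172.8 232. ] [169 220   9  24 157]
[226.7 250.2] [190 244  59  11 115]
[543.378 547.876  -1.499 480.624] [ 0.1  0.2  0.   0.2 -0.1 -0.3  0.   0.1 -0.   0.1 -0.1 -0.1 -0.1 -0.3
 -0.  -0.5  0.1  0.4 -0.   0.4  0.   0.1 -0.1 -0.4]
black [[590.8, 551.3, 16.2], [609.7, 289.0, 48.5], [612.2, 254.3, 52.8]]
red [[496.0, 544.5, 16.2], [514.9, 282.1, 48.5], [517.4, 247.5, 52.8]]
```

View pics/fit.png

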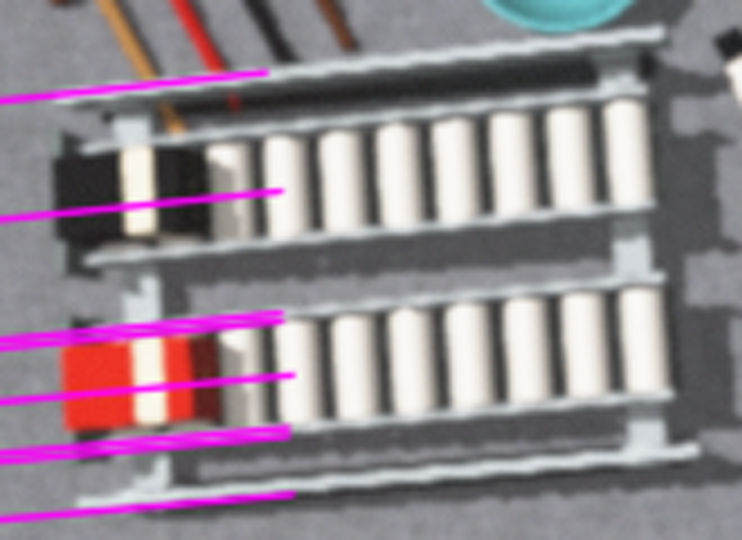

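Run:
```python
from h import *
from scipy.optimize import least_squares
c=dict(np.load('/dev/null',allow_pickle=True)) if 0 else cam('top')
up=np.array([[233.7,184.1],[220.8,185.4],[208.1,187.2],[195.3,188.1],[182.7,189.3],[170.1,190.8],[157.4,192]])
lo=np.array([[237.2,226],[224.1,227.4],[211.1,227.7],[198.3,228.9],[185.4,230.4],[172.8,232],[160.1,232.6]])
def res(q):
    return np.concatenate([proj(c,rackpt(q,285-30*i,ly,0))-p for L,ly in((up,47.5),(lo,-47.5)) for i,p in enumerate(L)])
f=least_squares(res,[560,346,-1.49]); q=f.x; print(q.round(3),f.fun.round(1)); np.save('q.npy',q)
for n,ly in (('black',47.5),('red',-47.5)): print(n,[rp(rackpt(q,x,ly,0)) for x in (0,265,300)])
im=c['img'].copy()
for ly in (-108,-78.5,-74.5,-20.5,-16.5,108,47.5,-47.5):
    z=0 if abs(ly)==47.5 else 12
    a,b=[tuple(int(round(8*v)) for v in proj(c,rackpt(q,x,ly,z))) for x in (0,300)]
    cv2.line(im,a,b,(255,0,255),1,cv2.LINE_AA,3)
cv2.imwrite('pics/fit2.png',cv2.resize(im[150:270,95:260,::-1],None,fx=4.5,fy=4.5,interpolation=cv2.INTER_CUBIC))
```

```text
[559.439 357.123  -1.499] [-0.7  0.7 -0.4  0.7 -0.3  0.1  0.1  0.5  0.3  0.5  0.5  0.3  0.9  0.3
 -0.9 -0.6 -0.6 -0.8 -0.3  0.  -0.1 -0.   0.3 -0.4  0.4 -0.8  0.8 -0.3]
black [[606.8, 360.5, 16.2], [625.7, 98.2, 48.5], [628.2, 63.6, 52.8]]
red [[512.1, 353.7, 16.2], [531.0, 91.4, 48.5], [533.5, 56.7, 52.8]]
```

View pics/fit2.png

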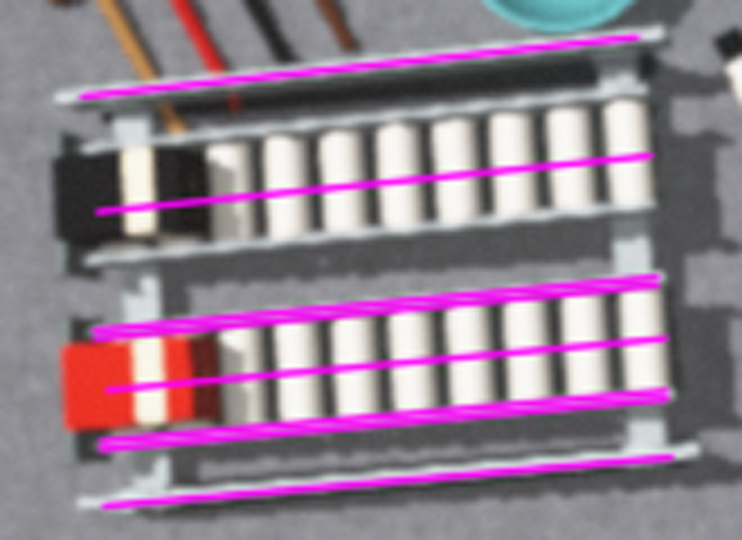

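Request:
step_arm:
  travel:
    - [5, 50, 0]
    - [10, 105, 0]
    - [15, 160, 0]
    - [20, 210, 0]
    - [24.8, 255, -10]
    - [24.8, 270.7, -30]
    - [24.8, 270.7, -45]
    - [24.8, 270.7, -50]
  angular:
    - [-0.015, 0, 0.02]
    - [-0.03, 0, 0.05]
    - [-0.05, 0, 0.08]
    - [-0.08, 0, 0.12]
    - [-0.1, 0.001, 0.15]
    - [-0.123, 0.002, 0.186]
    - [-0.123, 0.002, 0.186]
    - [-0.123, 0.002, 0.186]

```text
t: 11.85
tool_pos: [528.4, 108.6, 92.0]
tcp_rot: [-3.141, 0.122, 1.644]
wrist_force: [-14.7, 5.8, 40.0]
width: 41.2
grasp_force: 46.6
```

Run:
```python
from h import *
c=wrist(); save(c,'w3.png'); s=c['s']; q=np.load('q.npy'); print(s['tool_pos'],s['tcp_rot'],s['width'])
M=Ro.from_euler('xyz',s['tcp_rot']).as_matrix(); print('tool z',M[:,2].round(3),'x',M[:,0].round(3))
o=rackpt(q,0,-47.5,0); A=np.array([rackpt(q,1,-47.5,0)-o,rackpt(q,0,-46.5,0)-o,rackpt(q,0,-47.5,1)-o]); print('lane',A@(s['tool_pos']-o))
im=c['img'].copy()
for ly in (-78.5,-74.5,-20.5,-16.5):
    a,b=[tuple(int(round(8*v)) for v in proj(c,rackpt(q,x,ly,12))) for x in (120,300)]
    cv2.line(im,a,b,(255,0,255),1,cv2.LINE_AA,3)
cv2.imwrite('pics/w3o.png',im[:,:,::-1])
```

```text
[528.42113015 108.62331704  92.01330008] [-3.14081926  0.12181052  1.64362558] 41.22359316092928
tool z [ 0.008 -0.121 -0.993] x [-0.072  0.99  -0.122]
lane [253.03133286  -1.32306799  45.31430363]
```

View pics/w3o.png

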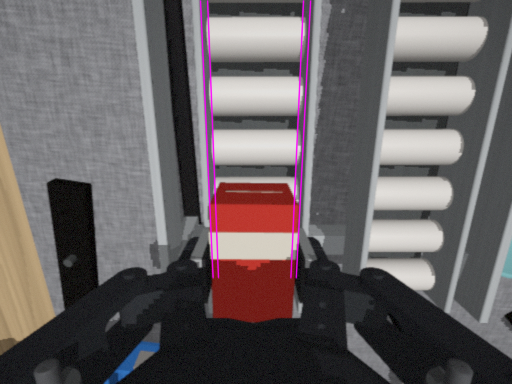

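Request:
step_arm:
  travel:
    - [0, 0, 5]
    - [0, 0, 10]
    - [0, 0, 10]
  angular:
    - [0, 0, 0]
    - [0, 0, 0]
    - [0, 0, 0]

```text
t: 12.28
tool_pos: [530.0, 107.8, 101.2]
tcp_rot: [3.14, 0.123, 1.642]
wrist_force: [0.1, -0.2, -0.6]
width: 41.5
grasp_force: 41.9
```

```bash
sed -i 's/q\[1\],16.2\]/q[1],q[3]]/' h.py
python3 - <<'E'
from h import *
from scipy.optimize import least_squares
c=cam('top')
up=np.array([[233.7,184.1],[220.8,185.4],[208.1,187.2],[195.3,188.1],[182.7,189.3],[170.1,190.8],[157.4,192]])
lo=np.array([[237.2,226],[224.1,227.4],[211.1,227.7],[198.3,228.9],[185.4,230.4],[172.8,232],[160.1,232.6]])
def res(q):
    return np.concatenate([proj(c,rackpt(q,285-30*i,ly,0))-p for L,ly in((up,47.5),(lo,-47.5)) for i,p in enumerate(L)])
f=least_squares(res,[560,346,-1.49,16]); print('free',f.x.round(3),(f.fun**2).sum())
f=least_squares(lambda p:res([*p,44]),[560,346,-1.49]); q=np.array([*f.x,44]); print(q.round(3),(f.fun**2).sum()); np.save('q.npy',q)
for n,ly in (('black',47.5),('red',-47.5)): print(n,[rp(rackpt(q,x,ly,0)) for x in (0,250,300)])
c=wrist(); s=c['s']; print(s['tool_pos'],s['wrist_force'],s['width'])
o=rackpt(q,0,-47.5,0); A=np.array([rackpt(q,1,-47.5,0)-o,rackpt(q,0,-46.5,0)-o,rackpt(q,0,-47.5,1)-o]); print('lane',A@(s['tool_pos']-o))
im=c['img'].copy()
for ly in (-78.5,-74.5,-20.5,-16.5,16.5,20.5,-108):
    a,b=[tuple(int(round(8*v)) for v in proj(c,rackpt(q,x,ly,12))) for x in (120,300)]
    cv2.line(im,a,b,(255,0,255),1,cv2.LINE_AA,3)
cv2.imwrite('pics/w4o.png',im[:,:,::-1])
E
```

```text
free [557.441 354.214  -1.499  40.183] 1.0538331680161441
[557.123 353.751  -1.499  44.   ] 1.2312710903188813
black [[604.5, 357.2, 44.0], [622.3, 109.7, 74.5], [625.9, 60.2, 80.6]]
red [[509.7, 350.3, 44.0], [527.5, 102.8, 74.5], [531.1, 53.3, 80.6]]
[529.79785586 107.86575837 100.92184505] [ 0.27620157 -0.08418577 -1.5800941 ] 41.29980305099575
lane [248.41554527   2.60664197  26.84772453]
```

View pics/w4o.png

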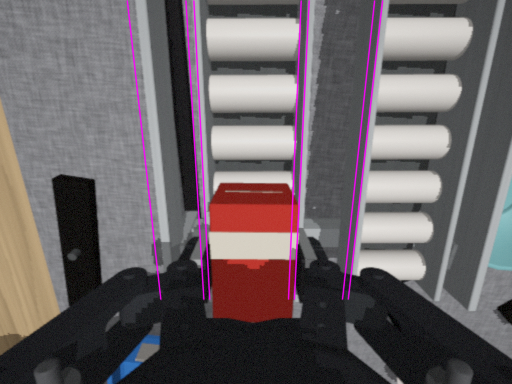

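Run:
```python
from h import *
c=wrist(); save(c,'w5.png'); s=c['s']; print(s['tool_pos'],s['tcp_rot'])
import pickle; pickle.dump({k:np.array(c[k]) for k in('R','t','K','img')},open('w5.pkl','wb'))
cv2.imwrite('pics/w5c.png',cv2.resize(c['img'][0:260,120:512,::-1],None,fx=2,fy=2,interpolation=cv2.INTER_CUBIC))
```

```text
[529.63005736 107.96567198 100.71598105] [3.14109362 0.12287482 1.64225396]
```

View pics/w5c.png

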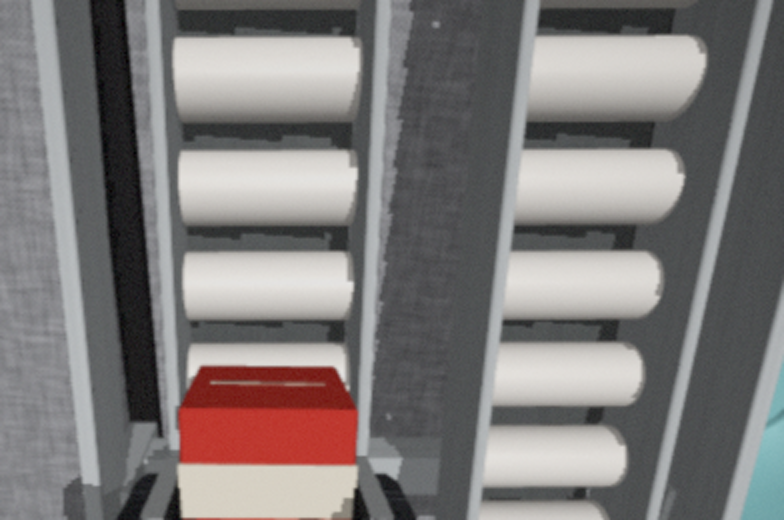

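Run:
```python
from h import *
from scipy.optimize import least_squares
import pickle; c=pickle.load(open('w5.pkl','rb')); f2=lambda p:np.array([p[0]/2+120,p[1]/2])
L={-106:[(44,0),(90,480)],-76.5:[(155,0),(174,440)],-18.5:[(384.5,0),(364,450)],18.5:[(531.5,0),(475.5,510)],76.5:[(765,0),(657,500)]}
def lat(q,use):
    r=[]
    for ly in use:
        a,b=proj(c,rackpt(q,120,ly,12)),proj(c,rackpt(q,290,ly,12)); d=(b-a)/np.linalg.norm(b-a); n=np.array([-d[1],d[0]])
        r+=[n@(f2(p)-a) for p in L[ly]]
    return r
for use in ([-106,-76.5,-18.5,18.5,76.5],[-76.5,-18.5,18.5,76.5]):
    f=least_squares(lambda p:lat([p[0],353,p[1],p[2]],use),[557,-1.499,35]); q=np.array([f.x[0],353,f.x[1],f.x[2]]); print(q.round(3),f.fun.round(1),rp(rackpt(q,250,-47.5,0)),rp(rackpt(q,250,47.5,0)))
np.save('q.npy',q)
print([rp(proj(c,rackpt(q,x,-47.5,0))*2-[240,0]) for x in (105,135,165,195,225,255,285)])
```

```text
[560.829 353.     -1.495  43.912] [-2.5 -0.5  0.6  2.5  1.  -0.   1.  -0.5 -0.6 -1.1] [532.3, 102.0, 74.4] [627.0, 109.2, 74.4]
[560.03  353.     -1.494  45.128] [-1.2  1.4  0.2 -0.5  0.8 -0.4  0.1 -0.3] [531.8, 101.9, 75.6] [626.5, 109.3, 75.6]
[[268.3, -56.4], [268.7, 71.8], [269.1, 186.5], [269.4, 289.8], [269.7, 383.2], [270.0, 468.1], [270.2, 545.6]]
```

Request:
step_arm:
  travel:
    - [1.8, 0, -4]
    - [1.8, 0, -7]
    - [1.8, 0, -7]
  angular:
    - [0, 0, 0]
    - [0, 0, 0]
    - [0, 0, 0]

```text
t: 12.8
tool_pos: [531.0, 108.4, 93.3]
tcp_rot: [-3.141, 0.123, 1.643]
wrist_force: [-0.3, -0.2, -1.1]
width: 41.0
grasp_force: 41.9
```

Request:
step_arm:
  travel:
    - [0, 0, 0]
    - [0, 0, 0]
    - [0, 0, 0]
    - [0, 0, 15]
    - [0, 0, 50]
    - [0, 0, 70]
    - [0, 0, 70]
  angular:
    - [0, 0, 0]
    - [0, 0, 0]
    - [0, 0, 0]
    - [0, 0, 0]
    - [0, 0, 0]
    - [0, 0, 0]
    - [0, 0, 0]
  fingers: 0.72

```text
t: 13.68
tool_pos: [533.0, 108.6, 166.6]
tcp_rot: [3.136, 0.123, 1.642]
wrist_force: [1.3, -0.3, -0.5]
width: 61.4
grasp_force: 0.0
```

Run:
```python
from h import *
c=cam('top'); save(c,'top2.png'); s=c['s']; print(s['tool_pos'],s['wrist_force'],s['width'])
im=c['img'].astype(int); m=((im[:,:,0]>170)&(im[:,:,1]<90)).astype(np.uint8)
n,l,st,ce=cv2.connectedComponentsWithStats(m); print([(st[i].tolist()) for i in range(1,n) if st[i,4]>20])
```

```text
[533.01468847 108.59024004 166.6263199 ] [ 1.29239674 -0.33971788 -0.50723397] 61.44999132728805
[[104, 96, 40, 70, 209], [435, 106, 10, 14, 76], [271, 148, 9, 8, 58], [0, 318, 21, 24, 423]]
```

Request:
step_arm:
  travel:
    - [-18, -50, 20]
    - [-40, -100, 25]
    - [-60, -150, 25]
    - [-80, -200, 25]
    - [-100, -245, 25]
    - [-104, -259, 25]
    - [-104, -259, 25]
    - [-104, -259, 25]
  angular:
    - [0.03, 0, -0.05]
    - [0.06, 0, -0.1]
    - [0.1, 0, -0.16]
    - [0.123, -0.004, -0.22]
    - [0.123, -0.004, -0.22]
    - [0.123, -0.004, -0.22]
    - [0.123, -0.004, -0.22]
    - [0.123, -0.004, -0.22]

```text
t: 14.72
tool_pos: [427.6, -149.6, 188.6]
tcp_rot: [-3.141, -0.001, 1.424]
wrist_force: [-0.2, 1.4, 0.2]
width: 61.8
grasp_force: 0.0
```

```bash
cat >> h.py <<'E'
def reds(c):
    im=c['img'].astype(int); out=[]
    for nm,m in (('red',(im[:,:,0]>150)&(im[:,:,1]<90)),('dark',im.max(2)<75)):
        n,l,st,ce=cv2.connectedComponentsWithStats(m.astype(np.uint8))
        out+=[(nm,st[i].tolist()) for i in range(1,n) if st[i,4]>60 and 95<ce[i][0]<260 and 165<ce[i][1]<260]
    return out
E
python3 - <<'E'
from h import *
c=cam('top'); print(reds(c))
cv2.imwrite('pics/t3c.png',c['img'][:,:,::-1])
w=wrist(); s=w['s']; save(w,'w6.png'); print(s['tool_pos'],s['tcp_rot'],s['joint_pos'][5])
for o in cartons(w,(130,125,375,290),minA=500): print(o)
a=np.hstack([c['img'][160:290,95:400],np.zeros((130,10,3),np.uint8)]); b=w['img'][100:300,110:425]
cv2.imwrite('pics/m6.png',cv2.resize(np.vstack([a,b])[:,:,::-1],None,fx=1.8,fy=1.8,interpolation=cv2.INTER_CUBIC))
E
```

```text
[('red', [150, 221, 17, 21, 306]), ('red', [132, 223, 12, 21, 185]), ('red', [109, 226, 16, 20, 278]), ('dark', [148, 163, 80, 12, 436]), ('dark', [107, 181, 16, 30, 310]), ('dark', [130, 183, 12, 20, 210]), ('dark', [133, 254, 100, 10, 124])]
[ 427.6852189  -149.40276778  188.6502523 ] [-3.14113176e+00 -5.35471627e-04  1.42463137e+00] 1.2031396233043847
([177, 177, 163], [393.8, -182.8], [194.9, 242.7], 2.996, [130, 125, 214, 165, 14787])
([32, 33, 35], [430.9, -152.3], [70.5, 43.3], 1.408, [236, 151, 41, 64, 2407])
([48, 54, 56], [514.0, -253.2], [94.6, 92.0], 1.468, [299, 219, 76, 71, 3585])
([24, 25, 27], [425.6, -238.6], [82.6, 42.5], 1.453, [244, 222, 37, 64, 2198])
```

View pics/m6.png

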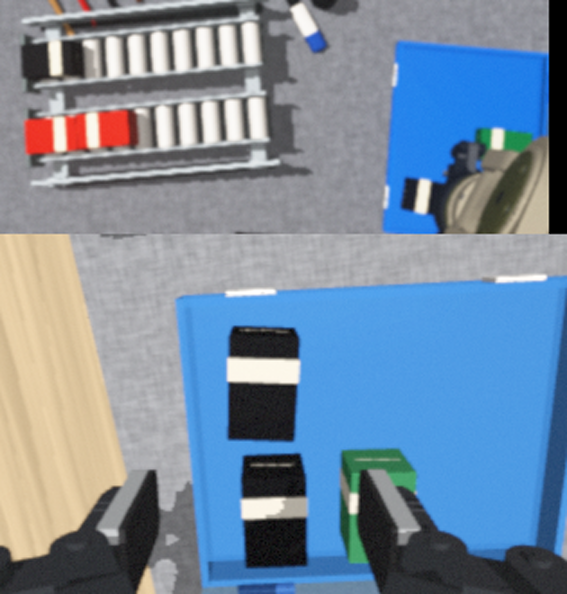

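Request:
step_arm:
  travel:
    - [3.5, -4, -50]
    - [3.5, -4, -100]
    - [3.5, -4, -140]
    - [3.5, -4, -169]
    - [3.5, -4, -169]
  angular:
    - [0, 0, -0.01]
    - [0, 0, -0.01]
    - [0, 0, -0.01]
    - [0, 0, -0.01]
    - [0, 0, -0.01]
  fingers: 0.63

```text
t: 15.45
tool_pos: [429.3, -152.5, 18.1]
tcp_rot: [-3.137, -0.002, 1.415]
wrist_force: [-0.1, -0.3, 0.2]
width: 53.7
grasp_force: 0.0
```

Request:
step_arm:
  travel:
    - [0, 0, 0]
    - [0, 0, 0]
    - [0, 0, 0]
    - [0, 0, 0]
    - [0, 0, 30]
    - [0, 0, 80]
    - [0, 0, 130]
  angular:
    - [0, 0, 0]
    - [0, 0, 0]
    - [0, 0, 0]
    - [0, 0, 0]
    - [0, 0, 0]
    - [0, 0, 0]
    - [0, 0, 0]
  fingers: 0.2

```text
t: 16.32
tool_pos: [430.4, -154.5, 151.3]
tcp_rot: [-3.141, -0.0, 1.413]
wrist_force: [0.9, -1.1, -1.2]
width: 41.5
grasp_force: 41.3
```

Run:
```python
from h import *
s=robot.sense(); q=np.load('q.npy'); print(s['tool_pos'],s['tcp_rot'],s['width'])
q[1]=353
b=rackpt(q,250,47.5,17.5); print(rp(b), rp(b-s['tool_pos']))
ex=rackpt(q,1,0,0)-rackpt(q,0,0,0); ez=rackpt(q,0,0,1)-rackpt(q,0,0,0)
x=-ex; z=-ez; y=np.cross(z,x); T=np.stack([x,y,z],1); R0=Ro.from_euler('xyz',s['tcp_rot']).as_matrix(); print((Ro.from_matrix(T@R0.T).as_rotvec()).round(3))
```

```text
[ 430.44082282 -154.4888896   151.25436413] [-3.14103188e+00 -1.83118038e-04  1.41253490e+00] 41.50991762728263
[626.3, 111.4, 93.0] [195.9, 265.9, -58.3]
[-0.123  0.004  0.235]
```

Request:
step_arm:
  travel:
    - [30, 45, 0]
    - [65, 90, 0]
    - [100, 135, 0]
    - [135, 180, 0]
    - [165, 225, 0]
    - [196, 266, -10]
    - [196, 266, -30]
    - [196, 266, -40]
  angular:
    - [-0.02, 0, 0.03]
    - [-0.04, 0, 0.07]
    - [-0.06, 0.001, 0.12]
    - [-0.09, 0.002, 0.17]
    - [-0.11, 0.003, 0.21]
    - [-0.123, 0.004, 0.235]
    - [-0.123, 0.004, 0.235]
    - [-0.123, 0.004, 0.235]

```text
t: 17.32
tool_pos: [626.0, 111.9, 108.2]
tcp_rot: [-3.14, 0.123, 1.649]
wrist_force: [-1.0, -0.3, -1.4]
width: 40.9
grasp_force: 41.4
```

Request:
step_arm:
  travel:
    - [0, 0, -10]
    - [0, 0, -17]
    - [0, 0, -17]
  angular:
    - [0, 0, 0]
    - [0, 0, 0]
    - [0, 0, 0]

```text
t: 17.7
tool_pos: [626.5, 110.7, 92.8]
tcp_rot: [3.141, 0.123, 1.647]
wrist_force: [-0.0, -0.3, -1.5]
width: 41.5
grasp_force: 41.4
```

Run:
```python
from h import *
w=wrist(); save(w,'w7.png'); s=w['s']; print(s['tool_pos'],s['tcp_rot'],s['width'],s['wrist_force'])
# white-roller span per row
im=w['img'].astype(int)
for v in range(10,180,8):
    r=np.where(im[v,:,:].min(1)>190)[0]; r=r[(r>150)&(r<350)]
    if len(r)>30: print(v,r.min(),r.max(),(r.min()+r.max())/2)
```

```text
[626.49529877 110.72465486  92.76379558] [3.14116929 0.12280229 1.64711695] 41.4610616905302 [-0.02344015 -0.31885137 -1.51300992]
10 202 296 249.0
18 202 299 250.5
26 202 298 250.0
74 205 294 249.5
82 205 297 251.0
90 205 296 250.5
130 207 292 249.5
138 207 293 250.0
146 208 294 251.0
178 210 291 250.5
```

Request:
step_arm:
  travel:
    - [-1, 0, 0]
    - [-1, 0, -0.5]
  angular:
    - [0, 0, 0]
    - [0, 0, 0]

```text
t: 18.0
tool_pos: [626.1, 111.3, 93.0]
tcp_rot: [3.14, 0.123, 1.648]
wrist_force: [-0.5, -0.2, -1.0]
width: 41.3
grasp_force: 41.4
```

Request:
step_arm:
  travel:
    - [0, 0, 0]
    - [0, 0, 0]
    - [0, 0, 0]
    - [0, 0, 15]
    - [0, 0, 50]
    - [0, 0, 90]
    - [0, 0, 90]
  angular:
    - [0, 0, 0]
    - [0, 0, 0]
    - [0, 0, 0]
    - [0, 0, 0]
    - [0, 0, 0]
    - [0, 0, 0]
    - [0, 0, 0]
  fingers: 0.72

```text
t: 18.88
tool_pos: [628.5, 111.7, 187.8]
tcp_rot: [3.132, 0.123, 1.647]
wrist_force: [0.4, 0.2, -1.5]
width: 61.7
grasp_force: 0.0
```

Request:
step_arm:
  travel:
    - [-25, -45, 0]
    - [-55, -95, 5]
    - [-85, -145, 5]
    - [-115, -195, 5]
    - [-145, -245, 5]
    - [-175, -295, 5]
    - [-198, -340, 5]
    - [-201, -347, 5]
  angular:
    - [0.02, 0, -0.03]
    - [0.05, 0, -0.08]
    - [0.08, 0, -0.13]
    - [0.123, -0.003, -0.2]
    - [0.123, -0.003, -0.2]
    - [0.123, -0.003, -0.2]
    - [0.123, -0.003, -0.2]
    - [0.123, -0.003, -0.2]
  fingers: 0.66

```text
t: 19.88
tool_pos: [423.4, -238.0, 187.5]
tcp_rot: [3.14, 0.0, 1.443]
wrist_force: [0.2, 0.5, 0.1]
width: 56.4
grasp_force: 0.0
```

Request:
step_arm:
  travel:
    - [0, 0, 0]
    - [0, 0, 0]
  angular:
    - [0, 0, 0]
    - [0, 0, 0]

```text
t: 20.12
tool_pos: [425.3, -234.6, 187.3]
tcp_rot: [3.141, -0.001, 1.449]
wrist_force: [0.4, -0.7, 0.2]
width: 56.4
grasp_force: 0.0
```

Run:
```python
from h import *
c=cam('top'); print(reds(c))
w=wrist(); s=w['s']; save(w,'w8.png'); print(s['tool_pos'],s['tcp_rot'],s['joint_pos'][5])
for o in cartons(w,(195,100,320,240),minA=500): print(o)
a=np.hstack([c['img'][160:290,95:400],np.zeros((130,10,3),np.uint8)]); b=w['img'][60:260,110:425]
cv2.imwrite('pics/m8.png',cv2.resize(np.vstack([a,b])[:,:,::-1],None,fx=1.8,fy=1.8,interpolation=cv2.INTER_CUBIC))
```

```text
[('red', [150, 221, 17, 21, 307]), ('red', [132, 223, 12, 21, 181]), ('red', [109, 226, 15, 20, 275]), ('dark', [148, 163, 80, 12, 431]), ('dark', [107, 181, 16, 30, 308]), ('dark', [148, 180, 21, 21, 381]), ('dark', [130, 182, 12, 21, 182]), ('dark', [134, 254, 99, 10, 114])]
[ 425.37135058 -234.42616533  187.36134979] [ 3.14059908e+00 -4.24667941e-04  1.44972714e+00] 1.022152032239201
([172, 173, 179], [382.4, -221.6], [151.6, 40.2], 1.427, [195, 100, 36, 140, 1547])
([74, 164, 109], [482.1, -248.0], [72.7, 28.8], 1.518, [293, 155, 27, 64, 1646])
([32, 32, 35], [425.0, -242.6], [69.9, 43.4], 1.45, [233, 157, 41, 63, 2417])
```

View pics/m8.png

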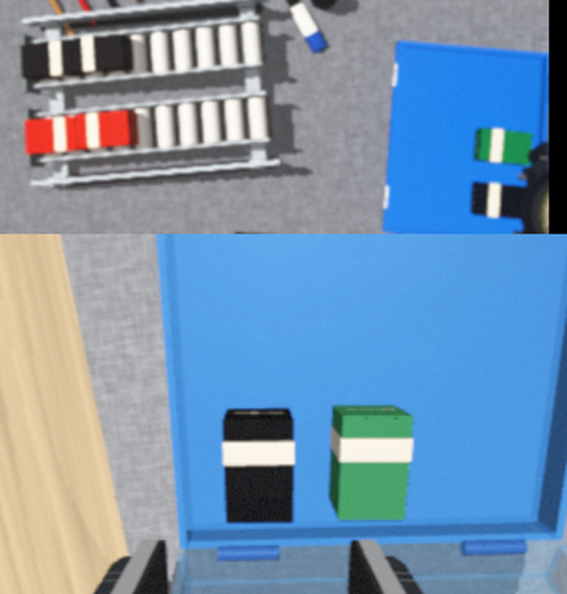

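Request:
step_arm:
  travel:
    - [-0.5, -9.5, -50]
    - [-0.5, -9.5, -100]
    - [-0.5, -9.5, -140]
    - [-0.5, -9.5, -168]
    - [-0.5, -9.5, -168]
  angular:
    - [0, 0, 0]
    - [0, 0, 0]
    - [0, 0, 0]
    - [0, 0, 0]
    - [0, 0, 0]
  fingers: 0.63

```text
t: 20.85
tool_pos: [423.1, -242.9, 17.5]
tcp_rot: [-3.138, -0.003, 1.449]
wrist_force: [-0.4, 1.1, 0.2]
width: 53.9
grasp_force: 0.0
```

Request:
step_arm:
  travel:
    - [0, 0, 0]
    - [0, 0, 0]
    - [0, 0, 0]
    - [0, 0, 0]
    - [0, 0, 30]
    - [0, 0, 80]
    - [0, 0, 130]
  angular:
    - [0, 0, 0]
    - [0, 0, 0]
    - [0, 0, 0]
    - [0, 0, 0]
    - [0, 0, 0]
    - [0, 0, 0]
    - [0, 0, 0]
  fingers: 0.2

```text
t: 21.72
tool_pos: [424.0, -244.9, 150.7]
tcp_rot: [3.141, -0.0, 1.447]
wrist_force: [1.0, -0.6, -1.5]
width: 41.4
grasp_force: 40.7
```

Run:
```python
from h import *
s=robot.sense(); q=np.load('q.npy'); print(s['tool_pos'],s['tcp_rot'],s['width'])
b=np.array([625.3,111.2,93.2]); print(rp(b-s['tool_pos']))
ex=rackpt(q,1,0,0)-rackpt(q,0,0,0); ez=rackpt(q,0,0,1)-rackpt(q,0,0,0)
x=-ex; z=-ez; y=np.cross(z,x); T=np.stack([x,y,z],1); R0=Ro.from_euler('xyz',s['tcp_rot']).as_matrix(); print((Ro.from_matrix(T@R0.T).as_rotvec()).round(3))
```

```text
[ 423.96593954 -244.92730246  150.71522762] [ 3.14099587e+00 -3.81635063e-04  1.44749214e+00] 41.42419405918113
[201.3, 356.1, -57.5]
[-0.123  0.003  0.2  ]
```

Request:
step_arm:
  travel:
    - [27, 45, 0]
    - [55, 95, 0]
    - [83, 145, 0]
    - [111, 195, 0]
    - [139, 245, 0]
    - [167, 295, 0]
    - [190, 335, -5]
    - [201, 356, -20]
  angular:
    - [-0.02, 0, 0.03]
    - [-0.04, 0, 0.06]
    - [-0.06, 0.001, 0.1]
    - [-0.09, 0.002, 0.14]
    - [-0.11, 0.003, 0.18]
    - [-0.123, 0.003, 0.2]
    - [-0.123, 0.003, 0.2]
    - [-0.123, 0.003, 0.2]

```text
t: 22.72
tool_pos: [627.0, 113.5, 129.8]
tcp_rot: [3.138, 0.122, 1.65]
wrist_force: [0.5, 0.1, -1.3]
width: 40.8
grasp_force: 40.8
```

Request:
step_arm:
  travel:
    - [0, 0, -15]
    - [0, 0, -30]
    - [0, 0, -37]
    - [0, 0, -37]
  angular:
    - [0, 0, 0]
    - [0, 0, 0]
    - [0, 0, 0]
    - [0, 0, 0]

```text
t: 23.22
tool_pos: [624.8, 109.9, 92.1]
tcp_rot: [3.142, 0.123, 1.647]
wrist_force: [0.5, 0.0, -0.3]
width: 41.4
grasp_force: 40.8
```

Request:
step_arm:
  travel:
    - [0, 0, 0]
    - [0, 0, 0]
    - [0, 0, 0]
    - [0, 0, 15]
    - [0, 0, 60]
    - [0, -30, 110]
    - [0, -70, 150]
    - [0, -120, 190]
  angular:
    - [0, 0, 0]
    - [0, 0, 0]
    - [0, 0, 0]
    - [0, 0, 0]
    - [0, 0, 0]
    - [0.06, 0.005, 0]
    - [0.122, 0.009, 0]
    - [0.122, 0.009, 0]
  fingers: 0.72

```text
t: 24.22
tool_pos: [625.4, -9.3, 284.6]
tcp_rot: [3.138, 0.001, 1.648]
wrist_force: [1.0, 0.4, -0.2]
width: 61.5
grasp_force: 0.0
```

Request:
step_arm:
  travel:
    - [-10, -40, 20]
    - [-25, -85, 40]
    - [-45, -130, 50]
    - [-65, -175, 50]
    - [-85, -225, 50]
    - [-105, -275, 50]
    - [-125, -325, 50]
    - [-135, -370, 50]
  angular:
    - [0, 0, 0.17]
    - [0, 0, 0.34]
    - [0, 0, 0.51]
    - [0, 0, 0.68]
    - [0, 0, 0.85]
    - [0, 0, 1.02]
    - [0, 0, 1.19]
    - [0, 0, 1.36]
  fingers: 0.45

```text
t: 25.22
tool_pos: [489.2, -379.6, 333.2]
tcp_rot: [3.141, 0.002, 3.013]
wrist_force: [-0.8, -0.1, -0.0]
width: 38.6
grasp_force: 0.0
```

Run:
```python
from h import *
c=cam('top'); print(reds(c))
w=wrist(); s=w['s']; save(w,'w9.png'); print(s['tool_pos'],s['tcp_rot'],s['joint_pos'],s['width'])
print(proj(w,[481.6,-394,264]))
a=c['img'][160:300,95:507]; b=w['img'][:,:412]
cv2.imwrite('pics/m9.png',cv2.resize(np.vstack([a,w['img'][0:320,50:462]])[:,:,::-1],None,fx=1.3,fy=1.3,interpolation=cv2.INTER_CUBIC))
```

```text
[('red', [150, 221, 17, 21, 306]), ('red', [132, 223, 12, 21, 183]), ('red', [109, 226, 16, 20, 277]), ('dark', [148, 163, 80, 13, 442]), ('dark', [177, 177, 20, 21, 372]), ('dark', [148, 179, 22, 23, 393]), ('dark', [107, 181, 16, 30, 309]), ('dark', [130, 182, 12, 21, 184]), ('dark', [134, 254, 99, 10, 120])]
[ 487.91402077 -384.91925854  331.90004967] [-3.13886296e+00  6.55309612e-04  3.01511361e+00] [-0.79618215  0.41095159  0.43166171  1.58929821 -0.00173331 -0.66970413] 38.46616348832632
[241.11004427 196.89751911]
```

View pics/m9.png

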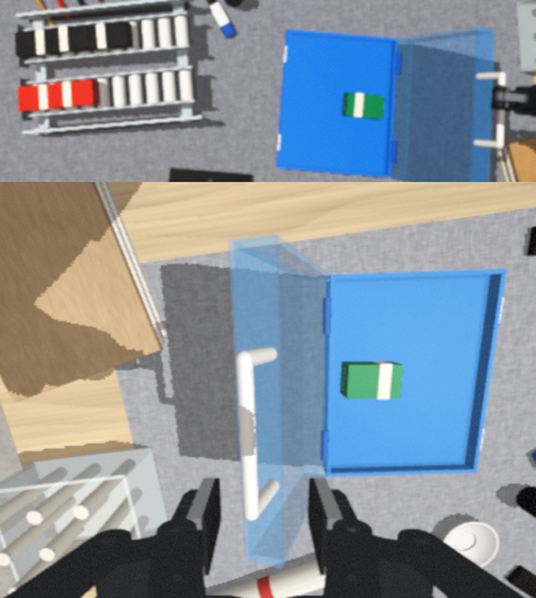

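Request:
step_arm:
  travel:
    - [-7, -5, -10]
    - [-7, -5, -10]
    - [-7, -5, -10]
  angular:
    - [0, 0, 0.042]
    - [0, 0, 0.042]
    - [0, 0, 0.042]

```text
t: 25.7
tool_pos: [483.7, -382.3, 322.4]
tcp_rot: [3.141, 0.001, 3.05]
wrist_force: [0.4, -0.4, 1.0]
width: 38.5
grasp_force: 0.0
```

Run:
```python
from h import *
for i in range(3):
    w=cam('wrist'); s=w['s']; print(s['tool_pos'].round(1),s['tcp_rot'].round(3))
```

```text
[ 483.7 -382.3  322.4] [3.141e+00 1.000e-03 3.050e+00]
[ 483.9 -382.3  322.4] [3.141e+00 1.000e-03 3.050e+00]
[ 483.9 -382.3  322.3] [3.141e+00 1.000e-03 3.050e+00]
```

Request:
step_arm:
  travel:
    - [-2, -11.7, 0]
    - [-2, -11.7, -40]
    - [-2, -11.7, -77]
    - [-2, -11.7, -77]
    - [-2, -11.7, -77]
  angular:
    - [0, 0, 0.007]
    - [0, 0, 0.007]
    - [0, 0, 0.007]
    - [0, 0, 0.007]
    - [0, 0, 0.007]

```text
t: 26.48
tool_pos: [481.7, -395.3, 245.9]
tcp_rot: [3.141, 0.002, 3.057]
wrist_force: [-0.9, -0.5, 0.7]
width: 38.6
grasp_force: 0.0
```

Request:
step_arm:
  travel:
    - [0, 0, 0]
    - [0, 0, 0]
    - [0, 0, 0]
    - [0, 0, 0]
  angular:
    - [0, 0, 0]
    - [0, 0, 0]
    - [0, 0, 0]
    - [0, 0, 0]
  fingers: 0
  newtons: 35

```text
t: 26.98
tool_pos: [482.1, -394.8, 246.4]
tcp_rot: [-3.141, 0.003, 3.057]
wrist_force: [0.9, 2.7, 6.1]
width: 8.6
grasp_force: 34.3
```

Request:
step_arm:
  travel:
    - [2.4, 27.9, 9]
    - [4.8, 56.6, 14.7]
    - [7.3, 85.8, 16.8]
    - [9.8, 115, 15.5]
    - [12.3, 143.9, 10.6]
    - [14.7, 172, 2.3]
    - [17, 198.9, -9.3]
    - [19.1, 224.2, -24.1]
  angular:
    - [0, 0, 0]
    - [0, 0, 0]
    - [0, 0, 0]
    - [0, 0, 0]
    - [0, 0, 0]
    - [0, 0, 0]
    - [0, 0, 0]
    - [0, 0, 0]

```text
t: 27.98
tool_pos: [503.0, -170.5, 221.9]
tcp_rot: [-3.141, 0.007, 3.057]
wrist_force: [7.3, -4.7, -4.1]
width: 8.5
grasp_force: 35.2
```

Request:
step_arm:
  travel:
    - [2, 23.4, -17.7]
    - [3.8, 44.4, -38]
    - [5.4, 63, -60.8]
    - [6.7, 78.6, -85.6]
    - [7.8, 91.2, -112.2]
    - [8.6, 100.5, -140]
    - [9.1, 106.5, -168.8]
    - [9.2, 108.4, -190]
  angular:
    - [0, 0, 0]
    - [0, 0, 0]
    - [0, 0, 0]
    - [0, 0, 0]
    - [0, 0, 0]
    - [0, 0, 0]
    - [0, 0, 0]
    - [0, 0, 0]

```text
t: 28.98
tool_pos: [512.6, -62.0, 30.7]
tcp_rot: [3.141, 0.006, 3.058]
wrist_force: [4.3, 0.5, 1.4]
width: 9.1
grasp_force: 36.5
```

Request:
step_arm:
  travel:
    - [0, 0.5, -4]
    - [0, 0.5, -7]
    - [0, 0.5, -7]
    - [0, 0.5, -7]
  angular:
    - [0, 0, 0]
    - [0, 0, 0]
    - [0, 0, 0]
    - [0, 0, 0]

```text
t: 29.48
tool_pos: [512.6, -61.7, 24.5]
tcp_rot: [3.14, 0.006, 3.057]
wrist_force: [5.3, 2.3, -0.5]
width: 8.8
grasp_force: 36.2
```

Request:
step_arm:
  travel:
    - [0, 0, 0]
    - [0, 0, 0]
    - [0, 0, 0]
    - [0, 0, 20]
    - [0, 0, 70]
    - [0, 0, 130]
    - [-60, 60, 180]
    - [-100, 100, 220]
  angular:
    - [0, 0, 0]
    - [0, 0, 0]
    - [0, 0, 0]
    - [0, 0, 0]
    - [0, 0, 0]
    - [0, 0, 0]
    - [0, 0, 0]
    - [0, 0, 0]
  fingers: 0.42

```text
t: 30.48
tool_pos: [433.7, 13.4, 220.6]
tcp_rot: [3.141, 0.0, 3.055]
wrist_force: [1.1, 1.3, -0.1]
width: 35.9
grasp_force: 0.0
```

Request:
step_arm:
  travel:
    - [0, 0, 0]
    - [0, 0, 0]
    - [0, 0, 0]
    - [0, 0, 0]
  angular:
    - [0, 0, 0]
    - [0, 0, 0]
    - [0, 0, 0]
    - [0, 0, 0]

```text
t: 30.98
tool_pos: [434.8, 12.8, 218.6]
tcp_rot: [3.14, -0.002, 3.056]
wrist_force: [0.1, 0.1, 0.5]
width: 35.5
grasp_force: 0.0
```

Run:
```python
from h import *
c=cam('scene'); save(c,'sc9.png'); d=cam('top')
a=cv2.resize(c['img'][100:310,130:450],None,fx=2,fy=2); b=cv2.resize(d['img'][100:300,95:415],None,fx=1,fy=1)
im=np.zeros((600,640,3),np.uint8); im[:420]=a; im[420:600,:320]=b[:180]
cv2.imwrite('pics/fin.png',im[:,:,::-1]); print(reds(d))
```

```text
[('red', [150, 221, 17, 21, 307]), ('red', [132, 223, 12, 21, 186]), ('red', [109, 226, 16, 20, 280]), ('dark', [133, 163, 95, 14, 523]), ('dark', [177, 177, 20, 21, 375]), ('dark', [148, 179, 22, 23, 396]), ('dark', [107, 180, 16, 31, 318]), ('dark', [130, 182, 12, 21, 188]), ('dark', [133, 255, 92, 9, 114])]
```

View pics/fin.png

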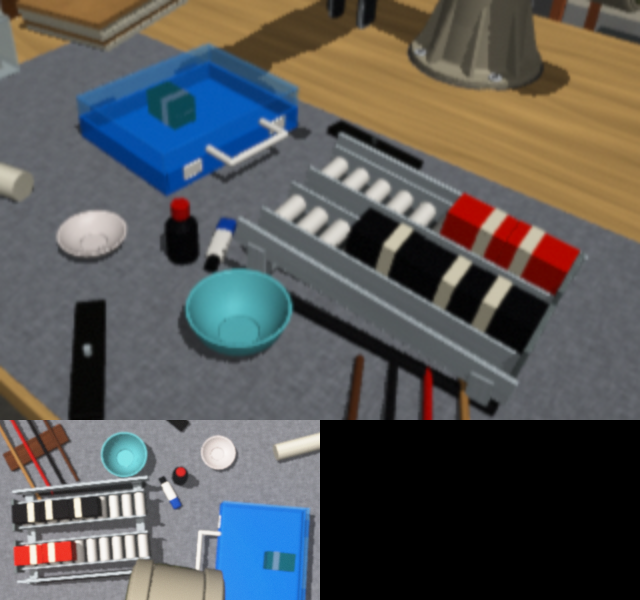

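The lid is shut, green is still inside, and the cartons have run down in their lanes with nothing else disturbed.

```bash
python3 -c "
from workcell import robot
print(robot.sign_off())"
```

```text
the job is handed in; nothing more can be done
None
```

I stocked the rack and handed the job in: both black cartons and the one red carton present in this run have run down in their lanes, green is still in the case, and the lid is shut. The sign-off returned no verdict. While setting the red carton down I met the rollers about 30 mm higher than I had reckoned, and the wrist force reached 40 N.

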